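# Clamp a jam jar, crack its lid loose, release the clamp

## Robot

A 6-joint arm with a two-finger parallel gripper is mounted at the origin on the work surface; the furniture and walls round the work are solid. World frame = base frame: x ahead of the robot, y to its left, z up, the work surface at z = 0. Lengths are in m, angles in rad, forces in N, time in s.
With the tool pointing down it reaches from about 0.275 to 0.725 m from the base axis. Payload 15.9 kg.
Tool frame: the origin (TCP) lies on the centre line of the jaws, within the pads' length; the fingertips stand 22 mm ahead of it and the grasp point (between the pads) lies 3 mm ahead of it; z points along the fingers, x is the direction in which the jaws open and shut, and the axes are right-handed (so a half turn about z gives the same grasp; the last joint's range is limited). The gripper opens to 85 mm and grips with 20 to 120 N. Pads are 22 mm wide; open, the fingers measure 114 mm over their backs; the gripper's body (76 mm by 85 mm) begins 54 mm behind the grasp point. The pads swing forward as they close: fully open they stand 13 mm farther back than shut.
Start: joints at [-1.308, 0.213, -0.034, 1.323, 0, 1.571], TCP at [0.13, -0.483, 0.253] pointing down, gripper open.
Joint ranges: [-2.98, 2.98], [-0.74, 1.72], [-1.14, 1.35], [-2.1, 2.04], [-1.57, 1.44], [-3.14, 3.14]. Speed limits (rad/s): [1.89, 1.89, 2.39, 2.57, 3.14, 3.14].

## Interface

Orientations are given as [roll, pitch, yaw] about the fixed x, y, z axes, in that order (R = Rz(yaw) Ry(pitch) Rx(roll)).
In Python, from bench import arm, optics, workorder gives the robot as it stands. The module is installed in compiled form; this text tells all that it offers.
- The arm moves only by the shell command python3 -m pendant 'ROWS' [FORCE]. ROWS is JSON, a list of rows, each an object with "angular": the turn, a rotation vector about the world's x, y, z in units of 45 degrees (1.0 is 45 degrees), a list of three; "linear": the shift along the world's x, y, z in units of 75 mm (1.0 is 75 mm), a list of three; "fingers": the opening, from -1 (shut) to 1 (fully open). A call has 1 to 20 rows; each row shifts and turns the commanded pose from where the row before left it; what a row does not reach is not made up. A row lasts 1/12 s, in which the tool goes at most 41.7 mm and 7.16 degrees, less where a joint would pass 70% of its speed; a pose out of reach is approached as far as the arm can. A call with a number of a shift or a turn outside -1 to 1 is refused whole. A call with a gripper value outside its range is refused whole. The fingers move at their own pace and stop on an object; FORCE is the grip in N (left out, the last holds). Time passes only in rows, so rows that do not move let the fingers close. It gives the time, the measured TCP pose, the force and the opening at its end, in the units of the state.
- arm.sense(): the state, without advancing time (a new reading comes with each control period).
- optics.capture(name): name is "scene" or "top"; returns (picture, depth): 480x640x3 uint8, blue, green, red; 480x640 float32, m along the optical axis (not along the pixel's ray), 0 where there is no reading.
- optics.camera_params(name): a dict with "fx", "fy", "cx", "cy" (pixels), "rvec" (rotation vector, rad) and "tvec" (3), from world to camera coordinates, as OpenCV has them. Camera axes: x right, y down, z forward; pixel columns grow to the right and rows downward; lengths in m; the calibration is good to about 2 mm. A picture is of the moment at which its call begins. camera_params takes no time and is no camera call.
- workorder.sign_off(): hands the job in, once; it reports no verdict.
Trained networks look in the newest picture that a camera, given by its name, has taken for a name from the list of things; names that differ only in an ending like _2 or _b are one class to them, and where a whole thing is asked for, a point or a joint stands for the part that bears it (a point fixed in the world has none). Each returns a list of dicts, best first, with "confidence" (0 to 1); they miss things now and then, are a little off and sometimes report something else, mostly with a low value. They report only what shows in the picture. A call takes as long as a camera call.
- optics.spot_in(camera, target): "rect" ([left, top, right, bottom] in pixels, round what is visible of it).
- optics.silhouettes(camera, target): "mask" (480x640 bool, what is visible of it) and "rect" ([left, top, right, bottom] in pixels, round what is visible of it).
The state is a dict: "t": time; "joint_pos": joint angles; "qvel": joint speeds; "joint_efforts": joint torques, N m; "position": TCP position; "orientation": TCP orientation; "ft_force": force on the tool from outside, world axes, zero at the start; "wrist_torque": the same for the moment, N m; "opening": finger opening in m.
Only numpy, scipy, OpenCV 4.12 (cv2) and the standard library are available. Lean on these libraries where they do the work, as an engineer would, in place of code of your own. Each camera call takes 0.05 s, during which the arm holds its last target. There are 200 camera calls.

## Task

The jam jar standing in the one-handed jar clamp has a lid that is too tight to turn while the jar stands loose. Squeeze the clamp's trigger against its grip, stroke after stroke, until the jaws hold the jar firmly by themselves - by feel, without over-squeezing the glass - then turn the lid anticlockwise (seen from above) by 70 degrees or more, and finally press the release tab down until the jaw has slid all the way back. Leave the jar standing upright in the open clamp with its loosened lid on, and do not push about or knock over the things around it.

Things in the scene. Friction and masses are not known exactly. Their poses are not given: they have to be found in the camera images.
- clamp: jar clamp's wooden base board, 132 x 300 x 14 mm, fixed on the table; origin on the table top. y runs along the clamp's steel bar: moving jaw at the -y end, head with trigger, grip and tab at the +y end; -x is the side of the trigger's and grip's free ends (towards the robot). Board spans x -46..86, y -200..100 mm; bar at x = 46, its end at y = 131 (open) to 190 mm (closed).
- head: clamp head (origin as the base board's, moving with the head): grey housing x 20..72, y -19..61, up to z 76 mm, with the grip, trigger, tab, V jaw and bar. The whole head floats +-10 mm along y on two rods (1.5 N of drag), so it centres itself between fingers that squeeze it. Jaws are up to 66 mm high.
- squeeze (a point): point on the head, 44 mm above the table, midway between the outer faces of trigger (-y side) and fixed grip (+y side). Both are blades at z 27..61 mm that reach 27 mm past it to the clamp's -x over bare table. Over both: 54 mm at rest, 37 mm squeezed home. Straddle both from above, fingers closing along the clamp's y; open to 66 mm or more to let the trigger out fully.
- trigger: black ribbed blade 104 x 12 x 34 mm that slides 17 mm straight along +y towards the grip, sprung (4 N at rest, 7 N home); origin as the base board's, moving with it. A full stroke drives the bar 11 mm; a 5.5 mm ratchet keeps it when let out. On the jar it stops short of home: when about 40 N (35 to 47) stops twice at the same place, the jar is firm. 22 N is too little, 55 N may break the glass.
- jaw (a joint): how far bar and moving jaw are driven towards the V jaw, m: 0 fully open, 0.058 at most; a 3 to 4 N spring draws it back when the ratchet is released. The squeeze, less some 12 to 15 N for springs and drag, goes 1:1 to the jaw. The value does not tell the grip on the jar: the V jaw is set 0 to 6 mm back on its screw, differently each time.
- pad: sprung black rubber pad of the moving jaw, 48 x 10 x 40 mm, facing +y. Its origin is not on it but lies at the base board's origin when the clamp is fully open and moves with it. It gives 1 mm for each 1.6 N up to 12.5 mm and is hard beyond that.
- jar: glass jam jar, 58 mm across, 89 mm high with its lid, 0.33 kg; origin at the centre of its underside, z up. It stands loosely on the base board's rubber mat (top 15 mm above the table) between V jaw and moving jaw; closing slides it some mm along y into the V. Firmly held means 8 N or more at the pad; thin glass: never over 40 N.
- lid_top (a point): centre of the top of the jar's lid: ribbed plain metal screw lid, 61 mm across, 16 mm high, its top 103 mm above the table
- lid (a joint): turn of the lid on the jar, rad: 0 tight, grows as it is turned anticlockwise seen from above, 3.1 at most. Turning takes about 0.22 N m, which spins the jar itself unless it is clamped.
- tab_top (a point): centre of the top of the release tab, a flat ribbed black tab 30 x 34 mm on top of the head, 91 mm above the table. It goes 6.5 mm straight down (1.3 N at first, 3.5 N at the bottom, up to about 8 N while it unlocks a tight clamp) and springs up again. From 3 mm down the ratchet is free and, with the trigger let out, the jaw runs back in about 1 s; keep it down until then.
- small_glass: small clear glass, 46 mm across, 57 mm high, near the jar on the robot's side; leave it where it is (origin at its underside)
- yoghurt: yoghurt pot, 72 mm across, 72 mm high, beside the moving jaw's end of the clamp; leave it where it is (origin at its underside)
- tin: tin, 75 mm across, 58 mm high, to the left of the clamp's grip; leave it where it is (origin at its underside)
- sauce: sauce bottle, 42 x 55 x 141 mm, to the right in front; leave it where it is (origin at its underside)
- dessert_spoon: teaspoon, 132 x 28 x 11 mm, lying on the robot's side of the clamp; leave it where it is (origin at its underside)
- tub: ice cream tub, 124 x 193 x 94 mm, far to the right; leave it where it is (origin at its underside)
- bottle: water bottle, 59 mm across, 182 mm high, far left at the back; leave it where it is (origin at its underside)

How it is judged:
On the way, in this order (a step that is already met when the one before it is completed fails the run):
1. the jaws hold the jar firmly by themselves (over 8 N at the pad) with the trigger let go, the lid not yet turned (contact force between pad and jar above 8 N and contact force between the fingers and trigger below 0.5 N and value of joint lid below 0.3 rad), for 0.3 s.
2. the lid has been turned by more than 1.1 rad on the clamped jar (value of joint lid above 1.1 rad and contact force between pad and jar above 5 N), for 0.1 s.
3. the clamp is released: the jaw has run all the way back (value of joint jaw below 0.006 m and contact force between pad and jar below 0.5 N), for 0.2 s.
At the end, for the whole second after the job is handed in: the jaw is back to within 6 mm of fully open, the lid is turned loose by more than 1.1 rad (63 degrees), and the jar stands still and upright (within 3 degrees) on the clamp's mat, within 20 mm of the jaws' middle line (value of joint jaw below 0.006 m and value of joint lid above 1.1 rad and angle between jar's own z axis and vertical below 0.05 rad and height (world z) of jar below 0.019 m and x of jar in the frame of clamp between -0.02 and 0.02 m and y of jar in the frame of clamp between -0.125 and -0.055 m and linear speed of jar below 0.02 m/s); the robot touches nothing.
It fails at once if the glass is pressed with more than 40 N (contact force between pad and jar above 40 N).
It fails at once if the jar is lifted or tipped (height (world z) of jar above 0.035 m or angle between jar's own z axis and vertical above 0.2 rad).
It fails at once if one of the things around the clamp is pushed more than 30 mm away or knocked over (distance of any of small_glass, yoghurt, tin, sauce, dessert_spoon, tub, bottle from where it was at the start of the episode above 0.03 m).
It also fails if it takes over 54 s, if anything falls off the work surface, if the arm or the gripper's body presses on something with over 40 N, if the wrist force passes 120 N, or if a joint passes its speed limit or range.

## Working session

There is one attempt and no reset: what is moved stays moved. The work goes in short steps, Python scripts to look and compute and a shell command to move; the robot and the scene stay as the last step left them, time stands still between calls to the robot, and variables do not carry over. Pictures are saved under pics/ and viewed, about 8 in all and at most 12, crops included, and the job is handed in when it is done.

```bash
mkdir -p pics
cat > h.py <<'E'
from bench import arm, optics, workorder
import numpy as np, cv2
def cam(n):
    p=optics.camera_params(n); R=cv2.Rodrigues(np.array(p['rvec'],float))[0]; return p,R,np.array(p['tvec'],float).ravel()
def cloud(n,d):
    p,R,t=cam(n); v,u=np.mgrid[0:480,0:640]
    P=np.stack([(u-p['cx'])/p['fx']*d,(v-p['cy'])/p['fy']*d,d],-1)
    W=(P-t)@R; W[d==0]=np.nan; return W
def proj(n,X):
    p,R,t=cam(n); c=np.atleast_2d(X)@R.T+t; return np.stack([c[:,0]/c[:,2]*p['fx']+p['cx'],c[:,1]/c[:,2]*p['fy']+p['cy']],-1)
E
python3 - <<'E'
from h import *
s=arm.sense(); print({k:np.round(v,3) for k,v in s.items()})
for n in ['scene','top']:
    im,d=optics.capture(n); cv2.imwrite(f'pics/{n}0.png',im); W=cloud(n,d)
    p,R,t=cam(n); print(n,'campos',-R.T@t)
    for o in ['clamp','head','trigger','jar','lid_top','tab_top','pad','small_glass','tin','sauce','yoghurt','dessert_spoon']:
        r=optics.silhouettes(n,o)
        if r:
            m=r[0]['mask']; w=W[m]; w=w[~np.isnan(w[:,0])]
            print(o,round(r[0]['confidence'],2),np.round(r[0]['rect']),np.round(np.median(w,0),3),np.round(np.percentile(w,3,axis=0),3),np.round(np.percentile(w,97,axis=0),3))
E
```

```text
{'t': np.float64(0.0), 'joint_pos': array([-1.308,  0.213, -0.035,  1.324,  0.   ,  1.571]), 'qvel': array([ 0.002, -0.001, -0.   , -0.   ,  0.   ,  0.001]), 'joint_efforts': array([-6.0000e-03, -6.8616e+01,  4.8711e+01,  1.8000e-02, -0.0000e+00,
       -0.0000e+00]), 'position': array([ 0.13 , -0.483,  0.253]), 'orientation': array([-3.142e+00,  1.000e-03, -1.308e+00]), 'ft_force': array([-0.747,  0.717,  0.239]), 'wrist_torque': array([ 0.007,  0.008, -0.04 ]), 'opening': np.float64(0.085)}
scene campos [-0.43362871 -0.71798923  0.71010742]
clamp 0.87 [280. 221. 398. 285.] [0.548 0.003 0.047] [ 0.451 -0.159  0.002] [0.643 0.152 0.09 ]
head 0.72 [280. 222. 389. 279.] [0.553 0.015 0.057] [ 0.451 -0.158  0.032] [0.613 0.138 0.09 ]
trigger 0.79 [303. 243. 325. 270.] [0.5   0.012 0.052] [0.459 0.002 0.034] [0.549 0.048 0.064]
jar 0.61 [338. 228. 364. 271.] [ 0.542 -0.079  0.075] [ 0.53  -0.096  0.022] [ 0.58  -0.045  0.106]
lid_top 0.57 [340. 231. 364. 248.] [ 0.55  -0.074  0.104] [ 0.53  -0.097  0.086] [ 0.585 -0.043  0.107]
tab_top 0.54 [307. 225. 320. 235.] [0.57  0.059 0.092] [0.561
[... 973 characters left out ...]
tab_top 0.64 [283. 197. 294. 209.] [0.575 0.061 0.091] [0.562 0.047 0.087] [0.588 0.075 0.095]
pad 0.22 [355. 248. 380. 271.] [ 0.454 -0.127  0.025] [ 0.431 -0.145  0.009] [ 0.471 -0.105  0.059]
small_glass 0.62 [358. 247. 379. 271.] [ 0.454 -0.127  0.025] [ 0.432 -0.144  0.009] [ 0.471 -0.105  0.059]
tin 0.81 [223. 241. 254. 272.] [0.457 0.173 0.053] [0.425 0.14  0.01 ] [0.489 0.208 0.059]
sauce 0.94 [416. 289. 450. 312.] [ 0.356 -0.259  0.136] [ 0.333 -0.284  0.013] [ 0.38  -0.25   0.143]
yoghurt 0.97 [394. 176. 429. 207.] [ 0.606 -0.227  0.069] [ 0.577 -0.26   0.017] [ 0.637 -0.193  0.074]
dessert_spoon 0.46 [282. 198. 294. 208.] [0.577 0.061 0.091] [0.564 0.048 0.087] [0.589 0.075 0.095]
```

Run:
```python
from h import *
im,d=optics.capture('top'); W=cloud('top',d)
x,y,z=np.moveaxis(W,-1,0)
def sel(a,b,X=(.43,.68),Y=(-.22,.2)): return (z>a)&(z<b)&(x>X[0])&(x<X[1])&(y>Y[0])&(y<Y[1])
for nm,a,b,X,Y in [('board',.009,.02,(.46,.68),(-.2,.16)),('lid',.098,.109,(.5,.62),(-.12,-.01)),('blades',.054,.068,(.44,.545),(-.02,.09)),('tab',.086,.098,(.54,.62),(.03,.1))]:
    P=W[sel(a,b,X,Y)]; r=cv2.minAreaRect((P[:,:2]*1000).astype(np.float32)); print(nm,len(P),r,np.round(P[:,2].mean(),4))
    c,rad=cv2.minEnclosingCircle((P[:,:2]*1000).astype(np.float32)); print(c,rad,np.round(P.mean(0),4))
P=W[sel(.05,.07,(.44,.545),(-.02,.09))]
h=np.histogram(P[:,1],bins=np.arange(-.02,.09,.004)); print(h[0])
cv2.imwrite('pics/top1.png',cv2.resize(im[140:290,210:440],(800,522),interpolation=cv2.INTER_CUBIC))
```

```text
board 3056 ((535.3472900390625, -16.800628662109375), (196.93310546875, 337.0325622558594), 12.490148544311523) 0.0134
(565.4906616210938, -9.385276794433594) 178.43673706054688 [ 0.5624 -0.0344  0.0134]
lid 566 ((560.0623779296875, -69.14134216308594), (60.325984954833984, 59.78063201904297), 35.12379455566406) 0.1025
(559.6301879882812, -68.42434692382812) 31.32513999938965 [ 0.5595 -0.0685  0.1025]
blades 619 ((494.9735107421875, 28.083585739135742), (100.11742401123047, 92.21469116210938), 0.1416950672864914) 0.0599
(503.81207275390625, 28.55051040649414) 60.8338508605957 [0.5007 0.0356 0.0599]
tab 188 ((576.4209594726562, 61.07727813720703), (30.435649871826172, 33.18828201293945), 13.37557601928711) 0.0904
(576.4599609375, 60.94181823730469) 20.714582443237305 [0.576  0.061  0.0904]
[13 25 14  0  0 12 32 43 23 46 33 12  6  7 28 45 39 77 77 43 43 34 14  2
  0  0  0]
```

View pics/top1.png

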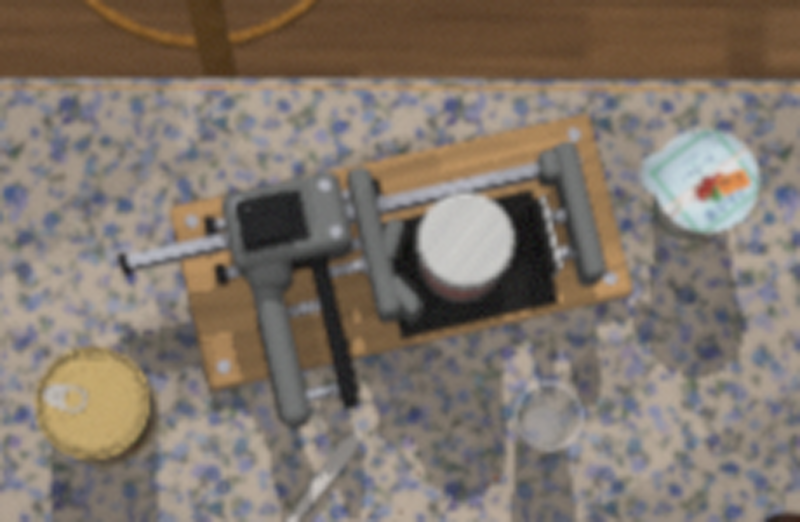

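```bash
cat >> h.py <<'E'
def ray(n,u,v,z):
    p,R,t=cam(n); c=-R.T@t; dv=R.T@np.array([(u-p['cx'])/p['fx'],(v-p['cy'])/p['fy'],1]); return c+dv*(z-c[2])/dv[2]
E
python3 - <<'E'
from h import *
C=[(172,207),(588,113),(635,295),(210,388)]
Wc=np.array([ray('top',210+u/3.478,140+v/3.478,.014)[:2] for u,v in C])
L=np.array([(.086,.1),(.086,-.2),(-.046,-.2),(-.046,.1)])
a=L-L.mean(0); b=Wc-Wc.mean(0)
th=np.arctan2((a[:,0]*b[:,1]-a[:,1]*b[:,0]).sum(),(a*b).sum()); R=np.array([[np.cos(th),-np.sin(th)],[np.sin(th),np.cos(th)]])
o=Wc.mean(0)-R@L.mean(0); print('yaw',np.degrees(th),th,'o',o,'res mm',np.round(1000*(Wc-(L@R.T+o)),1))
f=lambda p:(np.array(p)-o)@R
print('jar',f([.5598,-.0688]),'tab',f([.5762,.061]),'glass',f([.452,-.125]),'tin',f([.457,.173]))
for n in ['scene','top']:
    im,d=optics.capture(n); W=cloud(n,d).reshape(-1,3); W=W[~np.isnan(W[:,0])]
    Q=np.c_[f(W[:,:2]),W[:,2]]
    m=(Q[:,2]>.052)&(Q[:,2]<.068)&(Q[:,0]>-.11)&(Q[:,0]<.015)&(Q[:,1]>-.03)&(Q[:,1]<.08)
    B=Q[m]
    for xa in np.arange(-.1,.015,.01):
        k=(B[:,0]>=xa)&(B[:,0]<xa+.01)
        print(n,round(xa,3),k.sum(),np.histogram(B[k,1],bins=np.arange(-.032,.076,.006))[0])
E
```

```text
yaw 12.898106005487504 0.22511441706701074 o [0.53920905 0.01509683] res mm [[-1.1 -2.2]
 [-0.6  2. ]
 [-0.2  0.9]
 [ 1.9 -0.7]]
jar [ 0.00134414 -0.08637626] tab [0.04630403 0.03648793] glass [-0.11628076 -0.11709537] tin [-0.04488798  0.17226958]
scene -0.1 0 [0 0 0 0 0 0 0 0 0 0 0 0 0 0 0 0 0]
scene -0.09 25 [ 0  0  0  0  0  0  4  0  0  0  0  2  5 10  4  0  0]
scene -0.08 52 [ 0  0  0  0  0  4  9  8  0  1  0  8 12  4  6  0  0]
scene -0.07 30 [0 0 0 0 0 3 6 2 0 0 0 6 9 3 1 0 0]
scene -0.06 33 [0 0 0 0 0 5 8 2 0 0 0 6 6 3 3 0 0]
scene -0.05 32 [0 0 0 0 0 2 7 3 0 0 0 9 5 4 2 0 0]
scene -0.04 36 [3 1 0 0 0 4 5 3 0 0 0 3 8 7 2 0 0]
scene -0.03 42 [7 6 0 0 0 1 9 3 0 0 0 6 4 5 1 0 0]
scene -0.02 34 [2 2 0 0 0 2 9 4 0 0 1 4 6 3 1 0 0]
scene -0.01 31 [3 2 0 0 0 0 7 3 0 0 0 4 7 3 2 0 0]
scene -0.0 47 [2 2 0 0 0 3 8 3 0 0 4 9 7 6 3 0 0]
scene 0.01 23 [2 0 0 0 0 1 3 1 0 0 5 8 1 1 1 0 0]
top -0.1 0 [0 0 0 0 0 0 0 0 0 0 0 0 0 0 0 0 0]
top -0.09 20 [0 0 0 0 0 0 2 1 0 0 0 2 7 6 2 0 0]
top -0.08 59 [ 0  0  0  0  0  4 11  7  0  0  0  7 11 11  8  0  0]
top -0.07 66 [ 0  0  0  0  0  5 12  6  0  0  1  9 12 12  9  0  0]
top -0.06 62 [ 0  0  0  0  0  5 12  6  0  0  0  8 11 11  9  0  0]
top -0.05 63 [ 0  0  0  0  0  4 11  7  0  0  0  7 12 12 10  0  0]
top -0.04 63 [ 0  0  0  0  0  4 11  9  0  0  0  7 12 11  9  0  0]
top -0.03 71 [ 8  6  0  0  0  2 11  5  0  0  0  8 10 12  9  0  0]
top -0.02 81 [ 8  9  0  0  0  4 12  8  0  0  0  6 12 12 10  0  0]
top -0.01 67 [ 6  7  0  0  0  3 11  7  0  0  0  6  9 11  7  0  0]
top -0.0 83 [ 8  6  0  0  0  3 11  7  0  0  4 10 13 12  9  0  0]
top 0.01 38 [2 4 1 0 1 2 4 5 0 0 3 3 4 5 4 0 0]
```

```bash
python3 -m pendant '[{"angular":[0,0,-0.05],"linear":[0.23,0.34,0],"fingers":1},{"angular":[0,0,0],"linear":[0.23,0.34,0],"fingers":1},{"angular":[0,0,0],"linear":[0.23,0.34,0],"fingers":1},{"angular":[0,0,0],"linear":[0.23,0.34,0],"fingers":1},{"angular":[0,0,0],"linear":[0.23,0.34,0],"fingers":1},{"angular":[0,0,0],"linear":[0.23,0.34,0],"fingers":1},{"angular":[0,0,0],"linear":[0.23,0.34,0],"fingers":1},{"angular":[0,0,0],"linear":[0.23,0.34,0],"fingers":1},{"angular":[0,0,0],"linear":[0.23,0.34,0],"fingers":1},{"angular":[0,0,0],"linear":[0.23,0.34,0],"fingers":1},{"angular":[0,0,0],"linear":[0.23,0.34,0],"fingers":1},{"angular":[0,0,0],"linear":[0.23,0.34,0],"fingers":1},{"angular":[0,0,0],"linear":[0.23,0.34,0],"fingers":1},{"angular":[0,0,0],"linear":[0.23,0.34,0],"fingers":1},{"angular":[0,0,0],"linear":[0.23,0.34,0],"fingers":1},{"angular":[0,0,0],"linear":[0.23,0.34,0],"fingers":1},{"angular":[0,0,0],"linear":[0.23,0.34,0],"fingers":1},{"angular":[0,0,0],"linear":[0.23,0.34,0],"fingers":1},{"angular":[0,0,0],"linear":[0.23,0.34,0],"fingers":1},{"angular":[0,0,0],"linear":[0,0,0],"fingers":1}]' 40; python3 -c "
from h import *;s=arm.sense();print(s['joint_pos'],s['ft_force'])"
```

```text
t: 3.12
position: [0.4597, 0.0052, 0.2529]
orientation: [-3.141, 0.001, -1.344]
ft_force: [0.0, -0.9, -1.2]
opening: 0.0853
[ 1.06291470e-02  1.29852530e-01 -1.35726880e-01  1.30485136e+00
  1.00623317e-03  2.92559459e+00] [ 0.01816251 -0.87465331 -1.21660897]
```

```bash
python3 -m pendant '[{"angular":[0,0,0],"linear":[0.23,0.31,-0.2],"fingers":1},{"angular":[0,0,0],"linear":[0,0,-0.4],"fingers":1},{"angular":[0,0,0],"linear":[0,0,-0.4],"fingers":1},{"angular":[0,0,0],"linear":[0,0,-0.3],"fingers":1},{"angular":[0,0,0],"linear":[0,0,0],"fingers":1}]' 40
python3 - <<'E'
from h import *
im,d=optics.capture('top'); cv2.imwrite('pics/top2.png',cv2.resize(im[140:290,210:440],(800,522),interpolation=cv2.INTER_CUBIC))
E
```

```text
t: 3.53
position: [0.4725, 0.0248, 0.152]
orientation: [3.136, 0.001, -1.347]
ft_force: [0.7, 0.6, -0.6]
opening: 0.0853
```

View pics/top2.png

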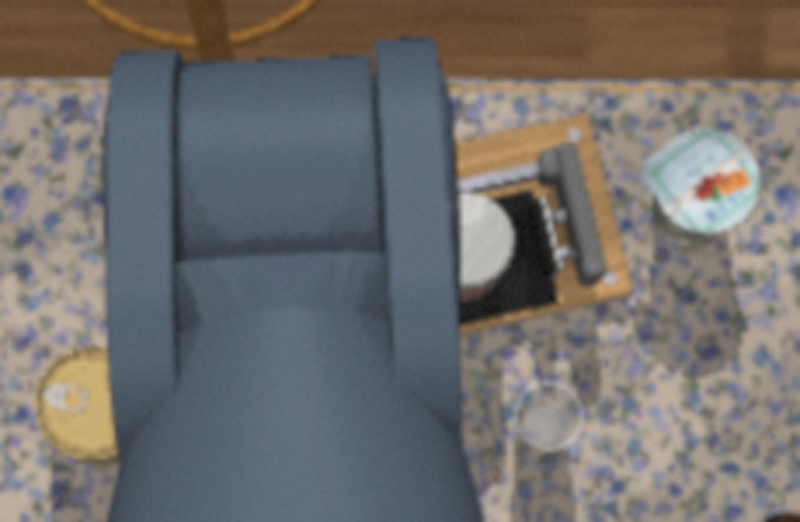

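```bash
python3 -m pendant '[{"angular":[0,0,0],"linear":[0,0,-0.4],"fingers":1},{"angular":[0,0,0],"linear":[0,0,-0.4],"fingers":1},{"angular":[0,0,0],"linear":[0,0,-0.4],"fingers":1},{"angular":[0,0,0],"linear":[0,0,-0.2],"fingers":1},{"angular":[0,0,0],"linear":[0,0,0],"fingers":1},{"angular":[0,0,0],"linear":[0,0,0],"fingers":1}]' 40
python3 - <<'E'
from h import *
im,d=optics.capture('scene'); cv2.imwrite('pics/sc2.png',cv2.resize(im[190:310,230:410],(800,533),interpolation=cv2.INTER_CUBIC))
E
```

```text
t: 4.08
position: [0.4756, 0.0248, 0.0522]
orientation: [-3.141, -0.0, -1.347]
ft_force: [0.2, -0.2, 0.2]
opening: 0.0853
```

View pics/sc2.png

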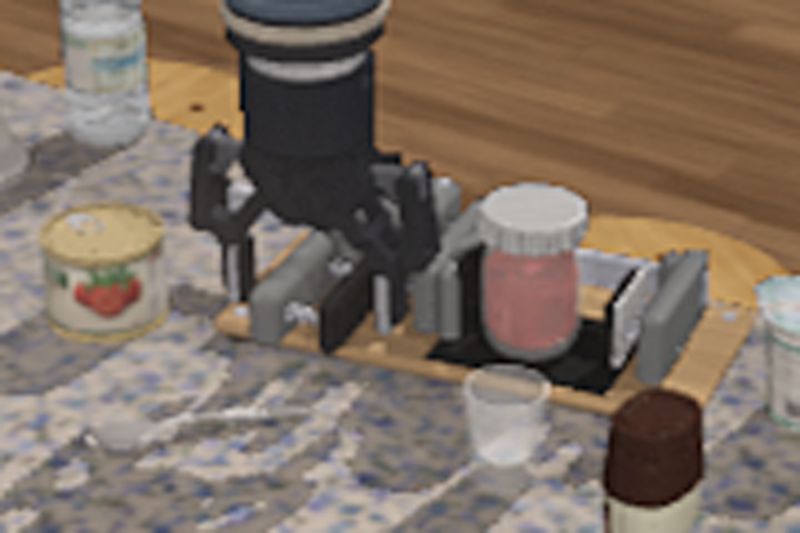

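```bash
python3 -m pendant '[{"angular":[0,0,0],"linear":[0.02,0.05,-0.08],"fingers":1},{"angular":[0,0,0],"linear":[0,0,0],"fingers":-0.3},{"angular":[0,0,0],"linear":[0,0,0],"fingers":-0.3},{"angular":[0,0,0],"linear":[0,0,0],"fingers":-0.3},{"angular":[0,0,0],"linear":[0,0,0],"fingers":-0.3},{"angular":[0,0,0],"linear":[0,0,0],"fingers":-0.3},{"angular":[0,0,0],"linear":[0,0,0],"fingers":-0.3}]' 40; python3 -m pendant '[{"angular":[0,0,0],"linear":[0,0,0],"fingers":-0.3},{"angular":[0,0,0],"linear":[0,0,0],"fingers":-0.3},{"angular":[0,0,0],"linear":[0,0,0],"fingers":-0.3}]' 40
```

```text
t: 4.72
position: [0.4771, 0.0292, 0.0464]
orientation: [-3.139, 0.001, -1.347]
ft_force: [-7.8, 4.8, 27.7]
opening: 0.0362
t: 4.97
position: [0.4771, 0.0292, 0.0464]
orientation: [-3.139, 0.001, -1.347]
ft_force: [-8.0, 5.7, 26.6]
opening: 0.0361
```

```bash
python3 -m pendant '[{"angular":[0,0,0],"linear":[0,0,0],"fingers":0.75},{"angular":[0,0,0],"linear":[0,0,0],"fingers":0.75},{"angular":[0,0,0],"linear":[0,0,0],"fingers":0.75},{"angular":[0,0,0],"linear":[0,0,0],"fingers":0.75},{"angular":[0,0,0],"linear":[0,0,0],"fingers":0.75}]' 40
python3 - <<'E'
from h import *
im,d=optics.capture('scene'); cv2.imwrite('pics/sc3.png',cv2.resize(im[190:310,230:410],(800,533),interpolation=cv2.INTER_CUBIC))
E
python3 -m pendant '[{"angular":[0,0,0],"linear":[0,0,0],"fingers":-0.3},{"angular":[0,0,0],"linear":[0,0,0],"fingers":-0.3},{"angular":[0,0,0],"linear":[0,0,0],"fingers":-0.3},{"angular":[0,0,0],"linear":[0,0,0],"fingers":-0.3},{"angular":[0,0,0],"linear":[0,0,0],"fingers":-0.3},{"angular":[0,0,0],"linear":[0,0,0],"fingers":-0.3}]' 40
```

```text
t: 5.38
position: [0.4763, 0.0287, 0.0448]
orientation: [3.141, 0.0, -1.347]
ft_force: [-0.6, -0.3, 0.2]
opening: 0.0745
t: 5.93
position: [0.4768, 0.0292, 0.046]
orientation: [-3.14, 0.001, -1.347]
ft_force: [-7.3, 3.0, 25.1]
opening: 0.036
```

View pics/sc3.png

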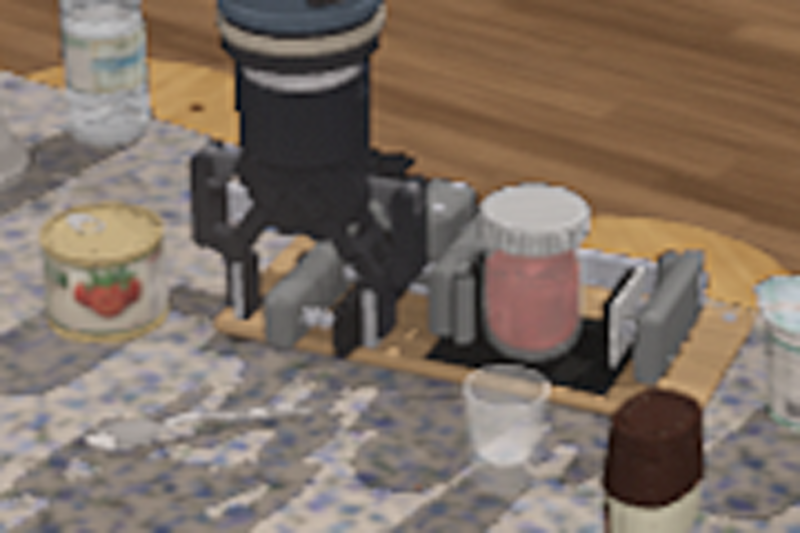

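```bash
for i in 1; do python3 -m pendant '[{"angular":[0,0,0],"linear":[0,0.05,0],"fingers":0.9},{"angular":[0,0,0],"linear":[0,0,0],"fingers":0.9},{"angular":[0,0,0],"linear":[0,0,0],"fingers":0.9},{"angular":[0,0,0],"linear":[0,0,0],"fingers":0.9},{"angular":[0,0,0],"linear":[0,0,0],"fingers":0.9},{"angular":[0,0,0],"linear":[0,0,0],"fingers":-0.3},{"angular":[0,0,0],"linear":[0,0,0],"fingers":-0.3},{"angular":[0,0,0],"linear":[0,0,0],"fingers":-0.3},{"angular":[0,0,0],"linear":[0,0,0],"fingers":-0.3},{"angular":[0,0,0],"linear":[0,0,0],"fingers":-0.3},{"angular":[0,0,0],"linear":[0,0,0],"fingers":-0.3}]' 40; done
python3 -m pendant '[{"angular":[0,0,0],"linear":[0,0,0],"fingers":0.9},{"angular":[0,0,0],"linear":[0,0,0],"fingers":0.9},{"angular":[0,0,0],"linear":[0,0,0],"fingers":0.9},{"angular":[0,0,0],"linear":[0,0,0],"fingers":0.9},{"angular":[0,0,0],"linear":[0,0,0],"fingers":0.9}]' 40
python3 - <<'E'
from h import *
im,d=optics.capture('scene'); cv2.imwrite('pics/sc4.png',cv2.resize(im[190:310,230:410],(800,533),interpolation=cv2.INTER_CUBIC))
E
```

```text
t: 6.85
position: [0.477, 0.0323, 0.046]
orientation: [-3.14, -0.001, -1.347]
ft_force: [-6.7, -4.1, 26.0]
opening: 0.0364
t: 7.27
position: [0.4763, 0.0325, 0.0447]
orientation: [3.141, 0.0, -1.347]
ft_force: [0.1, -0.4, 0.4]
opening: 0.0811
```

View pics/sc4.png

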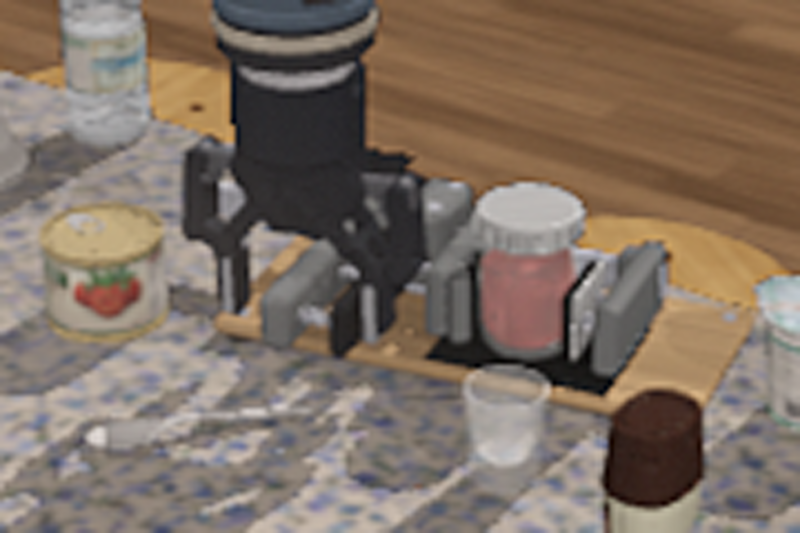

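```bash
for i in 1 2; do python3 -m pendant '[{"angular":[0,0,0],"linear":[0,0,0],"fingers":0.3},{"angular":[0,0,0],"linear":[0,0,0],"fingers":0.3},{"angular":[0,0,0],"linear":[0,0,0],"fingers":0.1},{"angular":[0,0,0],"linear":[0,0,0],"fingers":0},{"angular":[0,0,0],"linear":[0,0,0],"fingers":-0.1},{"angular":[0,0,0],"linear":[0,0,0],"fingers":-0.2},{"angular":[0,0,0],"linear":[0,0,0],"fingers":-0.3},{"angular":[0,0,0],"linear":[0,0,0],"fingers":-0.3},{"angular":[0,0,0],"linear":[0,0,0],"fingers":-0.3},{"angular":[0,0,0],"linear":[0,0,0],"fingers":-0.3}]' 40; python3 -m pendant '[{"angular":[0,0,0],"linear":[0,0,0],"fingers":0.9},{"angular":[0,0,0],"linear":[0,0,0],"fingers":0.9},{"angular":[0,0,0],"linear":[0,0,0],"fingers":0.9},{"angular":[0,0,0],"linear":[0,0,0],"fingers":0.9},{"angular":[0,0,0],"linear":[0,0,0],"fingers":0.9}]' 40; done
```

```text
t: 8.15
position: [0.4767, 0.0329, 0.0464]
orientation: [-3.14, 0.001, -1.347]
ft_force: [-12.4, 0.3, 38.1]
opening: 0.0366
t: 8.57
position: [0.4762, 0.0325, 0.0446]
orientation: [3.141, 0.0, -1.347]
ft_force: [-0.9, 0.5, -0.1]
opening: 0.0811
t: 9.4
position: [0.4765, 0.0329, 0.0458]
orientation: [-3.141, 0.001, -1.347]
ft_force: [-9.1, 4.5, 26.1]
opening: 0.0444
t: 9.82
position: [0.4763, 0.0324, 0.0447]
orientation: [3.141, 0.0, -1.347]
ft_force: [0.0, 0.4, 0.5]
opening: 0.0813
```

```bash
for i in 1 2; do python3 -m pendant '[{"angular":[0,0,0],"linear":[0,0,0],"fingers":0.3},{"angular":[0,0,0],"linear":[0,0,0],"fingers":0.3},{"angular":[0,0,0],"linear":[0,0,0],"fingers":0.1},{"angular":[0,0,0],"linear":[0,0,0],"fingers":0},{"angular":[0,0,0],"linear":[0,0,0],"fingers":-0.1},{"angular":[0,0,0],"linear":[0,0,0],"fingers":-0.2},{"angular":[0,0,0],"linear":[0,0,0],"fingers":-0.3},{"angular":[0,0,0],"linear":[0,0,0],"fingers":-0.3},{"angular":[0,0,0],"linear":[0,0,0],"fingers":-0.3},{"angular":[0,0,0],"linear":[0,0,0],"fingers":-0.3}]' 40; python3 -m pendant '[{"angular":[0,0,0],"linear":[0,0,0],"fingers":0.9},{"angular":[0,0,0],"linear":[0,0,0],"fingers":0.9},{"angular":[0,0,0],"linear":[0,0,0],"fingers":0.9},{"angular":[0,0,0],"linear":[0,0,0],"fingers":0.9},{"angular":[0,0,0],"linear":[0,0,0],"fingers":0.9}]' 40; done
```

```text
t: 10.65
position: [0.4764, 0.0328, 0.0458]
orientation: [-3.141, 0.001, -1.347]
ft_force: [-9.6, 3.2, 24.6]
opening: 0.0443
t: 11.07
position: [0.4764, 0.0324, 0.0447]
orientation: [3.141, 0.0, -1.347]
ft_force: [0.9, 0.6, 0.6]
opening: 0.0811
t: 11.9
position: [0.4764, 0.0328, 0.0458]
orientation: [-3.141, 0.001, -1.347]
ft_force: [-10.7, 3.6, 23.7]
opening: 0.0442
t: 12.32
position: [0.4764, 0.0324, 0.0447]
orientation: [3.141, 0.0, -1.347]
ft_force: [0.8, 0.9, 1.0]
opening: 0.0815
```

```bash
python3 -m pendant '[{"angular":[0,0,0],"linear":[0,0,0],"fingers":1},{"angular":[0,0,0],"linear":[0,0,0.4],"fingers":1},{"angular":[0,0,0],"linear":[0,0,0.5],"fingers":1},{"angular":[0,0,0],"linear":[0,0,0.5],"fingers":1},{"angular":[0,0,0],"linear":[0,0.5,0.5],"fingers":1},{"angular":[0,0,0],"linear":[0,0.5,0],"fingers":1},{"angular":[0,0,0],"linear":[0,0.5,0],"fingers":1},{"angular":[0,0,0],"linear":[0,0,0],"fingers":1}]' 40
cat >> h.py <<'E'
def fitlid(n,a=.098,b=.109):
    im,d=optics.capture(n); W=cloud(n,d); x,y,z=np.moveaxis(W,-1,0)
    m=(z>a)&(z<b)&(x>.5)&(x<.63)&(y>-.13)&(y<.0)
    P=W[m]; r=cv2.minAreaRect((P[:,:2]*1000).astype(np.float32)); c=cv2.minEnclosingCircle((P[:,:2]*1000).astype(np.float32))
    print(n,len(P),'mean',P.mean(0).round(4),'rect',np.round(r[0],1),np.round(r[1],1),'circ',np.round(c[0],1),round(c[1],1)); return im
E
python3 - <<'E'
from h import *
a=fitlid('scene'); im=fitlid('top')
cv2.imwrite('pics/t5.png',np.vstack([cv2.resize(im[140:260,260:440],(450,300)),cv2.resize(a[190:310,230:410],(450,300),interpolation=cv2.INTER_CUBIC)]))
E
```

```text
t: 12.98
position: [0.4805, 0.126, 0.1798]
orientation: [-3.14, 0.014, -1.321]
ft_force: [-0.1, 0.3, -0.6]
opening: 0.0853
scene 255 mean [ 0.5526 -0.0604  0.1041] rect [556.2 -57.7] [63.3 61.4] circ [555.9 -57.6] 32.7
top 575 mean [ 0.5569 -0.0583  0.1024] rect [557.3 -59. ] [60.5 59.8] circ [557.6 -58.9] 31.6
```

View pics/t5.png

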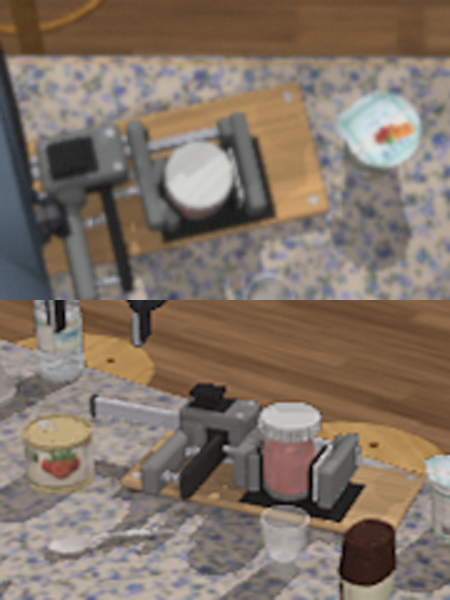

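```bash
python3 -m pendant '[{"angular":[0,0,0],"linear":[0.15,-0.38,0],"fingers":1},{"angular":[0,0,0],"linear":[0.15,-0.38,0],"fingers":1},{"angular":[0,0,0],"linear":[0.15,-0.38,0],"fingers":1},{"angular":[0,0,0],"linear":[0.15,-0.38,0],"fingers":1},{"angular":[0,0,0],"linear":[0.15,-0.38,0],"fingers":1},{"angular":[0,0,0],"linear":[0.15,-0.38,0],"fingers":1},{"angular":[0,0,0],"linear":[0.15,-0.38,0],"fingers":1},{"angular":[0,0,0],"linear":[0,0,0],"fingers":1},{"angular":[0,0,0],"linear":[0,0,0],"fingers":1}]' 40; python3 -c "
from h import *;print(arm.sense()['joint_pos'])"
```

```text
t: 13.83
position: [0.5583, -0.0792, 0.1787]
orientation: [3.14, 0.012, -1.331]
ft_force: [-0.1, 0.5, 0.1]
opening: 0.0853
[-0.14657932  0.37231293 -0.0077474   1.19642126  0.01094893  2.75513398]
```

```bash
python3 -m pendant '[{"angular":[-0.015,-0.004,0],"linear":[-0.02,0.28,0],"fingers":1},{"angular":[0,0,0],"linear":[0,0,-0.3],"fingers":1},{"angular":[0,0,0],"linear":[0,0,-0.3],"fingers":1},{"angular":[0,0,0],"linear":[0,0,-0.15],"fingers":1},{"angular":[0,0,0],"linear":[0,0,0],"fingers":1},{"angular":[0,0,0],"linear":[0,0,0],"fingers":1}]' 40
```

```text
t: 14.33
position: [0.5564, -0.0556, 0.123]
orientation: [3.141, 0.0, -1.327]
ft_force: [0.9, -0.1, 1.0]
opening: 0.0854
```

```bash
python3 -m pendant '[{"angular":[0,0,0],"linear":[0.01,-0.04,-0.18],"fingers":1},{"angular":[0,0,0],"linear":[0,0,-0.18],"fingers":1},{"angular":[0,0,0],"linear":[0,0,0],"fingers":1},{"angular":[0,0,0],"linear":[0,0,0],"fingers":1}]' 40; python3 -m pendant '[{"angular":[0,0,0],"linear":[0,0,0],"fingers":0.6},{"angular":[0,0,0],"linear":[0,0,0],"fingers":0.3},{"angular":[0,0,0],"linear":[0,0,0],"fingers":0.2},{"angular":[0,0,0],"linear":[0,0,0],"fingers":0.2},{"angular":[0,0,0],"linear":[0,0,0],"fingers":0.2}]' 40
python3 - <<'E'
from h import *
im,d=optics.capture('scene'); cv2.imwrite('pics/sc6.png',cv2.resize(im[190:310,230:410],(800,533),interpolation=cv2.INTER_CUBIC))
E
```

```text
t: 14.67
position: [0.5579, -0.0589, 0.0968]
orientation: [-3.141, -0.0, -1.327]
ft_force: [0.4, -0.3, 0.7]
opening: 0.0856
t: 15.08
position: [0.5586, -0.0587, 0.0975]
orientation: [-3.14, -0.0, -1.327]
ft_force: [-3.0, 2.0, 10.9]
opening: 0.0594
```

View pics/sc6.png

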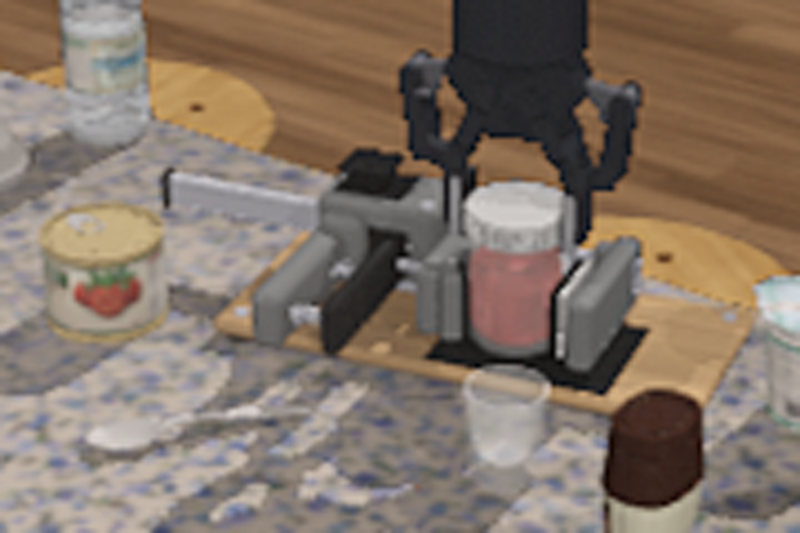

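```bash
python3 -m pendant '[{"angular":[0,0,0.12],"linear":[0,0,0],"fingers":0.2},{"angular":[0,0,0.12],"linear":[0,0,0],"fingers":0.2},{"angular":[0,0,0.12],"linear":[0,0,0],"fingers":0.2},{"angular":[0,0,0.12],"linear":[0,0,0],"fingers":0.2}]' 40; python3 -c "
from h import *;print(arm.sense()['wrist_torque'])"; python3 -m pendant '[{"angular":[0,0,0.12],"linear":[0,0,0],"fingers":0.2},{"angular":[0,0,0.12],"linear":[0,0,0],"fingers":0.2},{"angular":[0,0,0.12],"linear":[0,0,0],"fingers":0.2},{"angular":[0,0,0.12],"linear":[0,0,0],"fingers":0.2},{"angular":[0,0,0.12],"linear":[0,0,0],"fingers":0.2},{"angular":[0,0,0.12],"linear":[0,0,0],"fingers":0.2},{"angular":[0,0,0.12],"linear":[0,0,0],"fingers":0.2},{"angular":[0,0,0.12],"linear":[0,0,0],"fingers":0.2},{"angular":[0,0,0.12],"linear":[0,0,0],"fingers":0.2},{"angular":[0,0,0.12],"linear":[0,0,0],"fingers":0.2},{"angular":[0,0,0.12],"linear":[0,0,0],"fingers":0.2},{"angular":[0,0,0.12],"linear":[0,0,0],"fingers":0.2},{"angular":[0,0,0.12],"linear":[0,0,0],"fingers":0.2},{"angular":[0,0,0],"linear":[0,0,0],"fingers":0.2},{"angular":[0,0,0],"linear":[0,0,0],"fingers":0.2}]' 40;python3 -c "
from h import *;print(arm.sense()['wrist_torque'])"
```

```text
t: 15.47
position: [0.5587, -0.0589, 0.0976]
orientation: [-3.14, -0.001, -0.946]
ft_force: [-1.7, 0.7, 10.1]
opening: 0.0595
[ 0.1788925   0.39472341 -0.24466064]
t: 16.72
position: [0.5595, -0.0589, 0.0976]
orientation: [3.141, -0.004, 0.274]
ft_force: [4.2, 1.1, 6.3]
opening: 0.0593
[ 0.46885719 -1.08546551  0.19000294]
```

```bash
python3 -m pendant '[{"angular":[0,0,0.12],"linear":[0,0,0],"fingers":0.2},{"angular":[0,0,0.12],"linear":[0,0,0],"fingers":0.2},{"angular":[0,0,0.12],"linear":[0,0,0],"fingers":0.2},{"angular":[0,0,0.12],"linear":[0,0,0],"fingers":0.2},{"angular":[0,0,0.12],"linear":[0,0,0],"fingers":0.2}]' 40; python3 -c "
from h import *;print(arm.sense()['wrist_torque'])"; python3 -m pendant '[{"angular":[0,0,0],"linear":[0,0,0],"fingers":0.5},{"angular":[0,0,0],"linear":[0,0,0],"fingers":0.8},{"angular":[0,0,0],"linear":[0,0,0],"fingers":1},{"angular":[0,0,0],"linear":[0,0,0],"fingers":1},{"angular":[0,0,0],"linear":[0,0,0.2],"fingers":1},{"angular":[0,0,0],"linear":[0,0,0.5],"fingers":1},{"angular":[0,0,0],"linear":[0,0,0.5],"fingers":1},{"angular":[0,0.2,0],"linear":[0,0,0],"fingers":1},{"angular":[0,-0.2,0],"linear":[0,0,0],"fingers":1}]' 40
```

```text
t: 17.13
position: [0.5597, -0.0585, 0.0976]
orientation: [3.14, -0.004, 0.749]
ft_force: [6.0, 4.4, 5.4]
opening: 0.0597
[ 1.41394922 -1.51686605 -0.23571146]
t: 17.88
position: [0.5599, -0.059, 0.1758]
orientation: [-3.098, 0.039, 0.746]
ft_force: [-13.9, 1.4, -32.0]
opening: 0.0853
```

```bash
python3 -m pendant '[{"angular":[0,0,0],"linear":[0,0,0],"fingers":1},{"angular":[0,0,0],"linear":[0,0,0],"fingers":1}]' 40
python3 - <<'E'
from h import *
for n in ['scene','top']:
    im,d=optics.capture(n); W=cloud(n,d)
    if n=='scene': cv2.imwrite('pics/sc7.png',cv2.resize(im[190:310,230:410],(800,533),interpolation=cv2.INTER_CUBIC))
    x,y,z=np.moveaxis(W,-1,0); m=(z>.084)&(z<.098)&(x>.53)&(x<.62)&(y>.02)&(y<.11); P=W[m]
    r=cv2.minAreaRect((P[:,:2]*1000).astype(np.float32)); print(n,len(P),r,P.mean(0))
E
```

```text
t: 18.05
position: [0.5581, -0.0591, 0.1837]
orientation: [-3.14, 0.001, 0.745]
ft_force: [-0.7, -0.1, 1.0]
opening: 0.0854
scene 81 ((576.7320556640625, 61.19507598876953), (35.37207794189453, 33.82231140136719), 14.559541702270508) [0.57369755 0.05900241 0.09180863]
top 195 ((576.7537841796875, 59.277347564697266), (30.534578323364258, 33.54283142089844), 12.20042896270752) [0.57633644 0.05914171 0.09045775]
```

View pics/sc7.png

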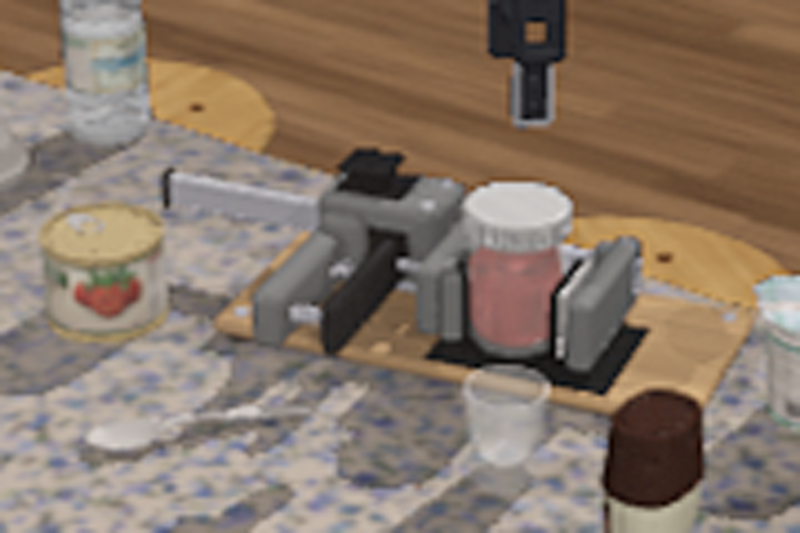

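```bash
python3 -m pendant '[{"angular":[0,0,0],"linear":[0.05,0.32,0],"fingers":-1},{"angular":[0,0,0],"linear":[0.05,0.32,0],"fingers":-1},{"angular":[0,0,0],"linear":[0.05,0.32,0],"fingers":-1},{"angular":[0,0,0],"linear":[0.05,0.32,0],"fingers":-1},{"angular":[0,0,0],"linear":[0.05,0.3,0],"fingers":-1},{"angular":[0,0,0],"linear":[0,0,-0.3],"fingers":-1},{"angular":[0,0,0],"linear":[0,0,-0.3],"fingers":-1},{"angular":[0,0,0],"linear":[0,0,0],"fingers":-1},{"angular":[0,0,0],"linear":[0,0,0],"fingers":-1},{"angular":[0,0,0],"linear":[0,0,0],"fingers":-1}]' 40
```

```text
t: 18.98
position: [0.5776, 0.0593, 0.1443]
orientation: [3.138, -0.005, 0.746]
ft_force: [-0.1, 0.4, 0.2]
opening: -0.0001
```

Centred over the tab; go down to about TCP z 0.107 and watch the force.

```bash
python3 -m pendant '[{"angular":[0,0,0],"linear":[-0.01,0,-0.15],"fingers":-1},{"angular":[0,0,0],"linear":[0,0,-0.15],"fingers":-1},{"angular":[0,0,0],"linear":[0,0,-0.1],"fingers":-1},{"angular":[0,0,0],"linear":[0,0,-0.07],"fingers":-1},{"angular":[0,0,0],"linear":[0,0,0],"fingers":-1},{"angular":[0,0,0],"linear":[0,0,0],"fingers":-1}]' 40
```

```text
t: 19.48
position: [0.577, 0.0594, 0.107]
orientation: [3.14, -0.002, 0.746]
ft_force: [0.0, -0.4, 3.1]
opening: 0.0004
```

```bash
python3 -m pendant '[{"angular":[0,0,0],"linear":[0,0,0],"fingers":-1},{"angular":[0,0,0],"linear":[0,0,0],"fingers":-1},{"angular":[0,0,0],"linear":[0,0,0],"fingers":-1},{"angular":[0,0,0],"linear":[0,0,0],"fingers":-1},{"angular":[0,0,0],"linear":[0,0,0],"fingers":-1},{"angular":[0,0,0],"linear":[0,0,0],"fingers":-1},{"angular":[0,0,0],"linear":[0,0,0],"fingers":-1},{"angular":[0,0,0],"linear":[0,0,0],"fingers":-1},{"angular":[0,0,0],"linear":[0,0,0],"fingers":-1},{"angular":[0,0,0],"linear":[0,0,0],"fingers":-1},{"angular":[0,0,0],"linear":[0,0,0],"fingers":-1},{"angular":[0,0,0],"linear":[0,0,0],"fingers":-1},{"angular":[0,0,0],"linear":[0,0,0],"fingers":-1},{"angular":[0,0,0],"linear":[0,0,0],"fingers":-1},{"angular":[0,0,0],"linear":[0,0,0],"fingers":-1},{"angular":[0,0,0],"linear":[0,0,0],"fingers":-1},{"angular":[0,0,0],"linear":[0,0,0],"fingers":-1},{"angular":[0,0,0],"linear":[0,0,0],"fingers":-1}]' 40
python3 - <<'E'
from h import *
im,d=optics.capture('scene'); cv2.imwrite('pics/sc8.png',cv2.resize(im[190:310,230:410],(800,533),interpolation=cv2.INTER_CUBIC))
E
```

```text
t: 20.98
position: [0.5771, 0.0594, 0.1069]
orientation: [3.14, -0.002, 0.746]
ft_force: [-0.0, -1.0, 7.9]
opening: -0.0
```

View pics/sc8.png

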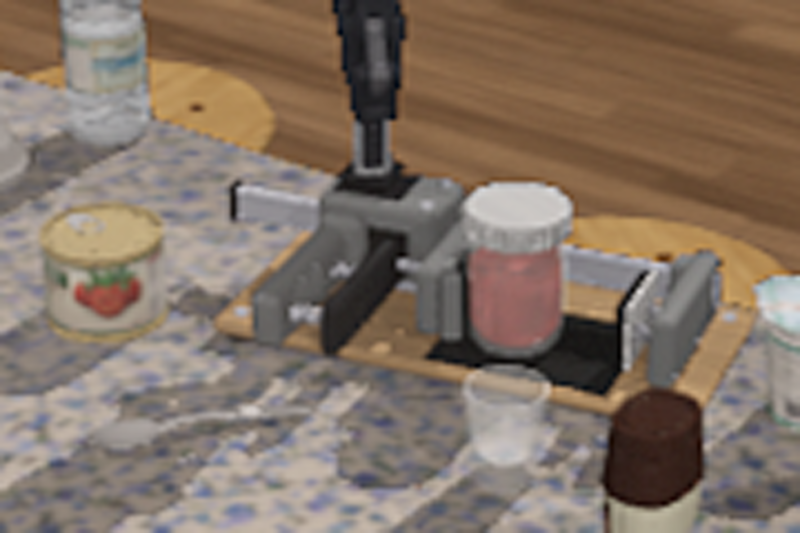

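```bash
python3 -m pendant '[{"angular":[0,0,0],"linear":[0,0,0],"fingers":-1},{"angular":[0,0,0],"linear":[0,0,0],"fingers":-1},{"angular":[0,0,0],"linear":[0,0,0],"fingers":-1},{"angular":[0,0,0],"linear":[0,0,0],"fingers":-1},{"angular":[0,0,0],"linear":[0,0,0],"fingers":-1},{"angular":[0,0,0],"linear":[0,0,0],"fingers":-1},{"angular":[0,0,0],"linear":[0,0,0.2],"fingers":-1},{"angular":[0,0,0],"linear":[0,0,0.5],"fingers":-1},{"angular":[0,0,0],"linear":[0,0,0.5],"fingers":-1},{"angular":[0,0,0],"linear":[0,0.4,0.5],"fingers":-1},{"angular":[0,0,0],"linear":[0,0.4,0],"fingers":-1},{"angular":[0,0,0],"linear":[0,0.4,0],"fingers":-1},{"angular":[0,0,0],"linear":[0,0.4,0],"fingers":-1},{"angular":[0,0,0],"linear":[0,0.4,0],"fingers":-1},{"angular":[0,0,0],"linear":[0,0,0],"fingers":-1},{"angular":[0,0,0],"linear":[0,0,0],"fingers":-1}]' 40
python3 - <<'E'
from h import *
th=.2251;R=np.array([[np.cos(th),-np.sin(th)],[np.sin(th),np.cos(th)]]);o=np.array([.5392,.0151])
im=fitlid('top'); im,d=optics.capture('top'); W=cloud('top',d).reshape(-1,3); W=W[~np.isnan(W[:,0])]
Q=np.c_[(W[:,:2]-o)@R,W[:,2]]
m=(Q[:,2]>.05)&(Q[:,2]<.07)&(Q[:,0]>-.03)&(Q[:,0]<.03)&(Q[:,1]<-.12)&(Q[:,1]>-.22); print('jaw top y',np.percentile(Q[m,1],[2,50,98]))
m=(Q[:,2]>.086)&(Q[:,2]<.098)&(Q[:,0]>.02)&(Q[:,0]<.08)&(Q[:,1]>0)&(Q[:,1]<.07); print('tab',Q[m].mean(0))
print('lid clamp',(np.array([.557,-.0585])-o)@R)
cv2.imwrite('pics/t9.png',cv2.resize(im[140:290,210:440],(800,522),interpolation=cv2.INTER_CUBIC))
E
```

```text
t: 22.37
position: [0.5761, 0.2069, 0.2283]
orientation: [3.141, -0.001, 0.748]
ft_force: [0.6, -0.4, -0.5]
opening: 0.0
top 557 mean [ 0.5568 -0.0598  0.1027] rect [557.5 -60.1] [58.2 60. ] circ [557.2 -59.6] 31.2
jaw top y [-0.21510601 -0.16970277 -0.14435467]
tab [0.04590099 0.03483952 0.09045821]
lid clamp [ 0.00092314 -0.07571623]
```

View pics/t9.png

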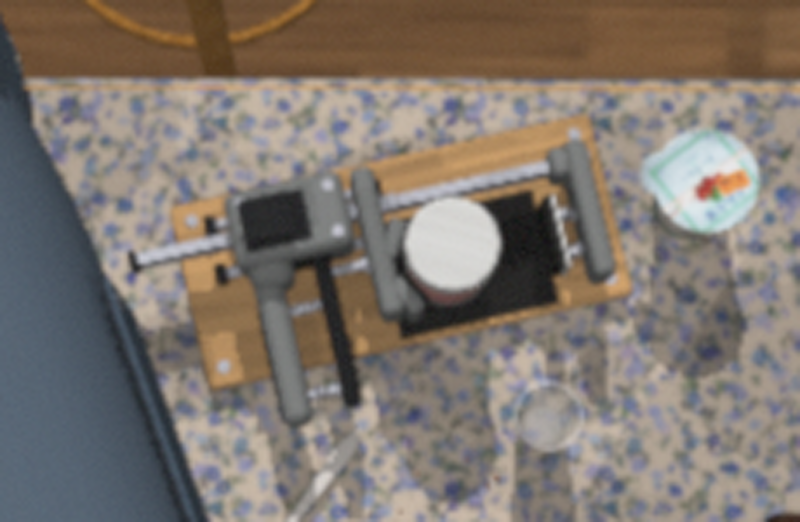

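```bash
python3 -m pendant '[{"angular":[0,0,0],"linear":[0,0,0],"fingers":-1},{"angular":[0,0,0],"linear":[0,0,0],"fingers":-1}]'; python3 -c "
from h import *;print(workorder.sign_off())"
```

```text
t: 22.63
position: [0.5765, 0.2046, 0.2284]
orientation: [3.141, -0.001, 0.745]
ft_force: [-0.1, 0.4, 1.3]
opening: -0.0
the job is handed in; nothing more can be done
None
```

I clamped the jar, turned the lid loose, released the clamp and handed the job in at 22.6 s of the 54 s allowed; no verdict is reported.

- **Clamping:** I squeezed at 40 N for seven strokes. The last three stopped at the same place, 44.3 mm, which is short of the 37 mm home position. I then let the trigger go fully before touching the lid.
- **Lid:** I gripped it at 40 N and turned the gripper 2.07 rad (119°) anticlockwise. The wrist resisted with about 0.24 N m, which fits the roughly 0.22 N m the lid needs. The lid's own turn was inferred from that torque; I could not see it directly.
- **Release:** I held the tab down for about 2 s.
- **Last pictures:** The jaw is back at its open position. The lid is level at 103 mm above the table, so the jar stands upright, about 1 mm off the jaws' middle line and at about y = -77 mm in the clamp's frame. The things that show in the last pictures look unmoved. The robot was clear of everything.

**Checks that disagreed or went wrong:**
- The wrist read 24–38 N upward during the squeezes. I put this down to the pads rubbing on the blades as they swing down, since it went to zero each time I opened.
- After I let go of the lid, I typed a needless ±9° tilt in free air. It caused a brief 32 N reading that settled to zero, and the picture afterwards showed nothing disturbed.
- The tab force rose from 3 to 8 N while I held it, although the jaw did run back.

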